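# Bolt the reference plate into the scanning jig

### The arm

A 6-joint arm with a two-finger parallel gripper is mounted at the origin on the work surface. World frame = base frame: x ahead of the robot, y to its left, z up, the work surface at z = 0. Lengths are in m, angles in rad, forces in N, time in s.
With the tool pointing down it reaches from about 0.35 to 0.975 m from the base axis. Payload 4.9 kg.
Tool frame: the origin (TCP) lies at the very end of the fingers, on their centre line; the grasp point (between the pads) lies 19 mm behind it (pinch_z is the distance from the TCP to the grasp point, in m); z points along the fingers, y is the line along which they close (so a half turn about z gives the same grasp; the last joint's range is limited). The gripper opens to 85 mm and grips with 20 to 120 N. Pads are 22 mm wide; open, the fingers measure 114 mm over their backs; the gripper's body (76 mm by 85 mm) begins 54 mm behind the grasp point. The pads swing forward as they close: fully open they stand 13 mm farther back than shut.
Start: joints at [-1.287, 0.053, 1.613, -0, 1.476, -0.119], TCP at [0.245, -0.575, 0.231] pointing down, gripper open.
Joint ranges: [-3.01, 3.01], [-1.01, 2.22], [0.06, 2.58], [-1.02, 4.17], [0.09, 2.62], [-3.14, 3.14]. Speed limits (rad/s): [2.57, 2.57, 3.14, 3.14, 3.14, 3.14].

### API

Orientations are given as a unit quaternion [w, x, y, z].
In Python, from plant import * gives the robot as it stands. The module is installed in compiled form; this text tells all that it offers.
- The arm moves only by the tool play_rows, never from a script. Its arguments are lists of equal length, an entry for each row: "linear": the shift along the world's x, y, z in m, a list of three; "turn": the turn about the world's z in degrees. A call has 1 to 8 rows; each row shifts and turns the commanded pose from where the row before left it; what a row does not reach is not made up. A row lasts 1/8 s, in which the tool goes at most 62.5 mm and 10.7 degrees, less where a joint would pass 70% of its speed; a pose out of reach is approached as far as the arm can. A call is refused whole if a number of a shift passes 0.0625 or a number of a turn 10.7, either way. A call with a gripper value outside its range is refused whole. "hand" is the finger opening in m, from 0 to 0.0854, set as the call begins (left out, the last holds). The fingers move at their own pace and stop on an object; the grip force is fixed at half the most. Time passes only in rows, so rows that do not move let the fingers close. It gives the time, the measured TCP pose, the force, the opening and the grip force at its end, in the units of the state.
- state(): the state, without advancing time (a new reading comes with each control period).
- grab_frame(name): name is "scene" or "top" or "wrist"; returns the picture (400x640x3 uint8, red, green, blue); there is no depth.
- camera_info(name): a dict with "camera_matrix" (3x3 intrinsics, pixels), "distortion" ([k1, k2, p1, p2, k3] as OpenCV has them; the pictures are not rectified), "origin" and "attitude" of the camera in the world; the wrist camera has in their place "mount" (4x4, takes a point from camera to tool coordinates, whose origin is the TCP and whose axes are the flange's). Camera axes: x right, y down, z forward; pixel columns grow to the right and rows downward; lengths in m; the calibration is good to about 2 mm. A picture is of the moment at which its call begins: read the wrist's pose just before it. camera_info takes no time and is no camera call.
- job_done(): hands the job in; it is judged then, once.
Trained networks look in the newest picture that a camera, given by its name, has taken for a name from the list of things; names that differ only in an ending like _2 or _b are one class to them, and where a whole thing is asked for, a point or a joint stands for the part that bears it (a point fixed in the world has none). Each returns a list of dicts, best first, with "p" (0 to 1); they miss things now and then, are a little off and sometimes report something else, mostly with a low value. They report only what shows in the picture. A call takes as long as a camera call.
- trace(camera, thing): "region" (400x640 bool, what is visible of it) and "location" ([column, row] in pixels, amid what is visible of it).
The state is a dict: "time": time; "joint_pos": joint angles; "joint_vel": joint speeds; "joint_efforts": joint torques, N m; "tool_pos": TCP position; "tool_rot": TCP orientation; "contact_force": force on the tool from outside, world axes, zero at the start; "ft_torque": the same for the moment, N m; "gripper_width": opening from 0.0 (shut) to 1.0 (fully open); "grasp_force": force on a finger pad.
Only numpy, scipy, OpenCV 4.12 (cv2) and the standard library are available. Lean on these libraries where they do the work, as an engineer would, in place of code of your own. Each camera call takes 0.05 s, during which the arm holds its last target. There are 200 camera calls.

### The job

Lock the drilled reference plate in the scanning jig: with the fingertips in the red cup, slide the bolt's carriage across and feel gently for the plate's eyelet with the bolt's nose, never forcing it against the plate, then push the bolt through the eyelet until it is fully home and leave it there. Leave the other things on the trolley where they are.

Things in the scene. Friction and masses are not known exactly. Their poses are not given: they have to be found in the camera images.
- jig: Fixed scanning jig: aluminium base 265 x 250 x 12 mm, blue plate holders at the far end (x = 82 to 116 mm, top 83 mm above the table). Origin on the table under the jig; x is the direction in which the bolt is pushed, y lies across it, z up.
- slot (a point): Middle of the jig's slot, on the near face of the loose, untracked steel reference plate (170 mm along jig y, 8 mm thick, 60 mm high, 0.64 kg) that stands in it, held by lips and caps but able to slide along y. Point at jig x 95 mm, y 0, height 42.5 mm. The plate's one 14 mm eyelet hole is at this height, anywhere within 16 mm of this point along jig y: find it by feel or by eye.
- carriage: Dark carriage plate (179 x 66 mm, top 31 mm above the table) with a yellow bolt housing (53 x 48 mm, top at 56 mm). It slides along jig y between stops at -40 and +40 mm, needs about 2 N and stays where left. Axes as the jig's; its origin is the jig's origin shifted along jig y, and lies on the line of the bolt seen from above.
- bolt (a joint): Travel of the bolt along jig x, m: 0 drawn back, 0.055 fully home (red cup against yellow housing); starts at 0 to 0.012. Slides with about 1.5 N, stays where left. Its nose meets the plate at about 0.025 and is blocked there unless in line with the hole within about 3 mm; then the taper centres itself as it is pushed, shifting carriage or plate.
- nose: Brass tapered nose of the bolt, 12 mm diameter narrowing over the last 9.5 mm to a 7 mm flat end. Origin: centre of that end, 42.5 mm above the table; axes as the jig's. It is 164 mm ahead (jig x) of the cup's centre.
- cup (a point): Middle of the mouth of the red square finger cup fixed on the bolt's rear, open at the top: inside 46 x 46 mm, walls 8 mm, rim 69 mm and inner floor 40 mm above the table (29 mm deep). Closed fingertips fit inside and can push its walls any way to move bolt (along jig x) and carriage (along jig y). Axes as the jig's.
- detector: Bystander: ultrasonic flaw detector, blue and grey case about 260 x 110 x 210 mm with a screen; origin under its centre.
- can: Bystander: white coating tin, 107 mm diameter, 136 mm high; origin under its centre.
- sample: Bystander: black and silver coated sample cylinder with a brass collar, 72 mm diameter, 163 mm high; origin under its centre.
- wedge: Bystander: steel step wedge, 35 x 100 mm, steps 8 to 32 mm high; origin under its centre.
- couplant: Bystander: clear couplant bottle, 56 mm diameter, 150 mm high; origin under its centre.
- probe: Bystander: small steel probe with orange top, 32 mm diameter, 48 mm high; origin under its centre.
- sleeve: Bystander: black wrapped pipe sleeve standing upright, 61 mm diameter, 160 mm high; origin under its centre.

How it is judged:
On the way:
1. the nose has gone through the plate's eyelet (x of nose in the frame of jig above 0.108 m), for 0.05 s.
At the end, for the whole second after the job is handed in: The bolt stands through the plate's eyelet, within 3.5 mm of fully home, bolt and carriage at rest, released (value of joint bolt above 0.0515 m and x of nose in the frame of jig above 0.1205 m and velocity of joint bolt below 0.005 m/s and linear speed of carriage below 0.01 m/s); the robot touches nothing.
It fails at once if the bolt's nose is pressed on the plate with more than 45 N (contact force between nose and anything else above 45 N).
It fails at once if a bystander is moved more than 30 mm (distance of any of detector, can, sample, wedge, couplant, probe, sleeve from where it was at the start of the episode above 0.03 m).
It also fails if it takes over 58 s, if anything falls off the work surface, if the arm or the gripper's body presses on something with over 40 N, if the wrist force passes 120 N, or if a joint passes its speed limit or range.

## Working session

There is one attempt and no reset: what is moved stays moved. The work goes in short steps, Python scripts to look and compute and a tool call to move; the robot and the scene stay as the last step left them, time stands still between calls to the robot, and variables do not carry over. Pictures are saved under pics/ and viewed, at most 10 in all, crops included, and the job is handed in when it is done.

Besides the shell and the picture viewer there is one more tool, called as name([rows], argument=value, ...), one row to a line, values as JSON. play_rows: Moves the arm, as the interface text tells. Its arguments: {"type":"object","properties":{"linear":{"type":"array","items":{"type":"array","items":{"type":"number"}}},"turn":{"type":"array","items":{"type":"number"}},"hand":{"type":"number"}},"required":["linear","turn"]}

```bash
mkdir -p pics; cat > h.py <<'E'
from plant import *
import numpy as np, cv2
from scipy.spatial.transform import Rotation as R
def cam(name,st=None):
    c=camera_info(name);K=np.array(c["camera_matrix"]);D=np.array(c["distortion"],float)
    if name=="wrist":
        st=st or state();T=np.eye(4);q=st["tool_rot"]
        T[:3,:3]=R.from_quat([q[1],q[2],q[3],q[0]]).as_matrix();T[:3,3]=st["tool_pos"]
        T=T@np.array(c["mount"]);return K,D,T[:3,3],T[:3,:3]
    a=np.array(c["attitude"])
    A=a if a.shape==(3,3) else R.from_quat([a[1],a[2],a[3],a[0]]).as_matrix()
    return K,D,np.array(c["origin"]),A
def px2w(cm,uv,z):
    K,D,o,A=cm
    n=cv2.undistortPoints(np.array(uv,float).reshape(-1,1,2),K,D).reshape(-1,2)
    d=np.c_[n,np.ones(len(n))]@A.T
    return o+d*((z-o[2])/d[:,2])[:,None]
def w2px(cm,P):
    K,D,o,A=cm
    return cv2.projectPoints((np.array(P,float).reshape(-1,3)-o)@A,np.zeros(3),np.zeros(3),K,D)[0].reshape(-1,2)
def save(n,f): cv2.imwrite("pics/"+f,cv2.cvtColor(n,cv2.COLOR_RGB2BGR))
E
python3 - <<'E'
from h import *
print(camera_info("top")); print(camera_info("scene")["origin"])
for n in("top","scene"):
    save(grab_frame(n),n+"1.png");cm=cam(n)
    for t,z in(("cup",.069),("carriage",.031),("nose",.0425),("jig",.012)):
        for r in trace(n,t)[:1]: print(n,t,r["p"],r["location"],px2w(cm,r["location"],z).round(4),r["region"].sum())
print(state())
E
```

```text
{'camera_matrix': array([[466.47598006,   0.        , 325.68024731],
       [  0.        , 466.47598006, 198.24016317],
       [  0.        ,   0.        ,   1.        ]]), 'distortion': array([-0.12619999,  0.        ,  0.        ,  0.        ,  0.        ]), 'origin': array([0.4226701 , 0.05339561, 1.57521629]), 'attitude': array([ 0.01739922, -0.70069466,  0.71308217, -0.01542979])}
[0.7582289  0.63310132 1.1735518 ]
top cup 0.68 [376.7, 167.5] [[ 0.5897 -0.1104  0.069 ]] 487
top carriage 0.94 [373.3, 161.9] [[ 0.6129 -0.1037  0.031 ]] 1180
top nose 0.35 [372.9, 168.6] [[ 0.5892 -0.1007  0.0425]] 378
top jig 0.7 [379.7, 151.3] [[ 0.6509 -0.1282  0.012 ]] 5734
scene cup 0.77 [276.3, 181.1] [[ 0.5782 -0.0824  0.069 ]] 577
scene carriage 0.66 [263.6, 185.4] [[ 0.6137 -0.1088  0.031 ]] 1412
scene jig 0.83 [253.5, 187.2] [[ 0.6425 -0.1282  0.012 ]] 6007
{'time': 0.5, 'joint_pos': array([-1.28701244e+00,  5.27128788e-02,  1.61294146e+00,  1.73279636e-05,
        1.47599285e+00, -1.18986634e-01]), 'joint_vel': array([-2.56387521e-04, -4.52388477e-04, -1.51344777e-03, -1.52181662e-03,
       -5.20924751e-04, -6.91402312e-05]), 'joint_efforts': array([ 4.92313975e-04, -3.93209410e+01, -3.70028007e+01, -1.32057867e-04,
        1.28337731e-03,  1.38222310e-05]), 'tool_pos': array([ 0.24498333, -0.57494828,  0.23127078]), 'tool_rot': array([-2.78847479e-05,  9.79790592e-01,  2.00025984e-01,  6.35153792e-06]), 'contact_force': array([-0.33802974,  0.12824799,  0.71269528]), 'ft_torque': array([-0.03341187,  0.01742274, -0.02033979]), 'grasp_force': 0.0, 'gripper_width': 0.998348837525257}
```

```bash
python3 - <<'E'
import cv2
a=cv2.imread("pics/top1.png")[60:260,240:500]; cv2.imwrite("pics/t.png",cv2.resize(a,None,fx=3,fy=3,interpolation=2))
a=cv2.imread("pics/scene1.png");cv2.imwrite("pics/s.png",cv2.resize(a[90:290,140:400],None,fx=3,fy=3,interpolation=2))
E
```

```text
(no output)
```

View pics/t.png

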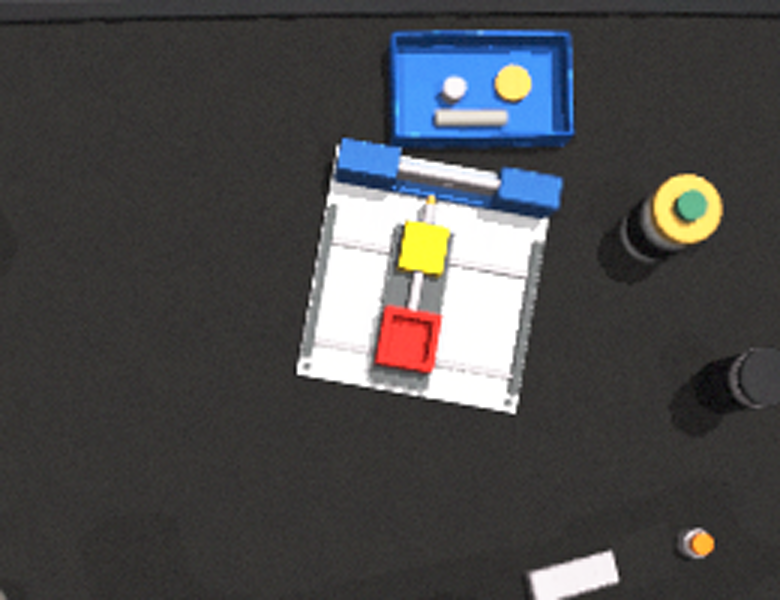

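View pics/s.png

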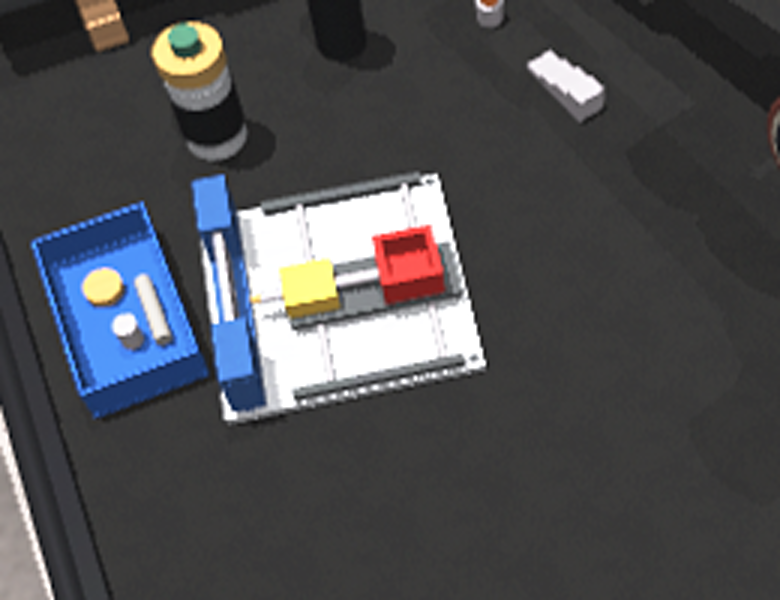

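The top view shows the jig with its x axis pointing away from the robot, turned slightly right. The cup's rim is centred near pixel (376,173), the nose tip near (384,126), and the base's near corners are near (339,185) and (412,198).

```bash
python3 - <<'E'
from h import *
cm=cam("top")
f=lambda p,z:px2w(cm,np.array(p)/3.+[240,60],z)
b=f([(342,140),(562,178),(557,215),(338,178)],.083)[:,:2]
n=f([(297,375),(516,413)],.012)[:,:2]
c=f([(383,307),(441,313),(434,373),(376,366)],.069)[:,:2]
t=f([(431,197)],.0425)[:,:2]
y=n[0]-n[1]; print(np.linalg.norm(y),np.linalg.norm(b[0]-b[1]))
y=(n[0]-n[1])+(b[0]-b[1])+(b[3]-b[2]);y/=np.linalg.norm(y);x=np.array([y[1],-y[0]])
print("yaw",np.degrees(np.arctan2(x[1],x[0])))
o=b.mean(0)-.099*x
print("o",o)
for k,v in dict(b=b,n=n,c=c,cc=c.mean(0)[None],t=t).items(): print(k,v.round(4).tolist(),np.c_[(v-o)@x,(v-o)@y].round(4).tolist())
K,D,oo,A=cam("wrist"); print(K[0,0],camera_info("wrist")["mount"])
E
```

```text
0.24961332077830187 0.24255215965551624
yaw -10.631711660084552
o [ 0.64794315 -0.13811177]
b [[0.7882, -0.0402], [0.7435, -0.2786], [0.7028, -0.2717], [0.7464, -0.035]] [[0.1198, 0.1221], [0.1198, -0.1205], [0.0786, -0.1211], [0.0778, 0.1196]]
n [[0.5391, 0.0116], [0.4922, -0.2336]] [[-0.1346, 0.1271], [-0.1355, -0.1226]]
c [[0.6071, -0.0814], [0.5995, -0.1443], [0.5345, -0.135], [0.5431, -0.0724]] [[-0.0506, 0.0482], [-0.0464, -0.015], [-0.1121, -0.0179], [-0.1152, 0.0452]]
cc [[0.571, -0.1083]] [[-0.0811, 0.0151]]
t [[0.7323, -0.1402]] [[0.0833, 0.0135]]
351.59470610810126 [[ 3.91185790e-04 -9.47839117e-01 -3.18748891e-01  8.15252088e-02]
 [ 9.99999591e-01  6.30851049e-04 -6.48660050e-04 -3.99490764e-05]
 [ 8.15908441e-04 -3.18748507e-01  9.47838976e-01 -1.43417292e-01]
 [ 0.00000000e+00  0.00000000e+00  0.00000000e+00  1.00000000e+00]]
```

play_rows([
  [0.0204, 0.0292, 0],
  [0.0204, 0.0292, 0],
  [0.0204, 0.0292, 0],
  [0.0204, 0.0292, 0],
  [0.0204, 0.0292, 0],
  [0.0204, 0.0292, 0],
  [0.0204, 0.0292, 0],
  [0.0204, 0.0292, 0],
], turn=[9.15, 9.15, 9.15, 9.15, 9.15, 9.15, 9.15, 9.15], hand=0)

```text
time: 1.5
tool_pos: [0.4088, -0.3404, 0.2315]
tool_rot: [0.0, 0.665, 0.747, -0.0]
contact_force: [0.3, 0.1, -0.2]
gripper_width: -0.002
grasp_force: 0.0
```

play_rows([
  [0.0204, 0.0292, 0],
  [0.0204, 0.0292, 0],
  [0.0204, 0.0292, 0],
  [0.0204, 0.0292, 0],
  [0.0204, 0.0292, -0.02],
  [0.0204, 0.0292, -0.02],
  [0.0204, 0.0292, -0.02],
  [0.0204, 0.0292, -0.02],
  [0, 0, 0],
], turn=[9.15, 9.15, 9.15, 9.15, 9.15, 9.15, 9.15, 9.15, 0])

```text
invalid input at $: expected 1 to 8 rows
```

play_rows([
  [0.0204, 0.0292, 0],
  [0.0204, 0.0292, 0],
  [0.0204, 0.0292, 0],
  [0.0204, 0.0292, 0],
  [0.0204, 0.0292, -0.02],
  [0.0204, 0.0292, -0.02],
  [0.0204, 0.0292, -0.02],
  [0.0204, 0.0292, -0.02],
], turn=[9.15, 9.15, 9.15, 9.15, 9.15, 9.15, 9.15, 9.15])

```text
time: 2.5
tool_pos: [0.5721, -0.1068, 0.1509]
tool_rot: [0.0, 0.089, 0.996, -0.0]
contact_force: [-0.1, -0.8, -0.5]
gripper_width: -0.003
grasp_force: 0.0
```

play_rows([
  [0, 0, 0],
], turn=[0])

```text
time: 2.62
tool_pos: [0.5709, -0.1057, 0.1491]
tool_rot: [-0.002, 0.09, 0.996, 0.001]
contact_force: [-0.7, 0.5, 0.2]
gripper_width: 0.001
grasp_force: 0.0
```

```bash
python3 - <<'E'
from h import *
st=state();im=grab_frame("wrist");print(st["tool_pos"],st["tool_rot"])
np.save("w1.npy",im)
save(cv2.resize(im,(800,500),interpolation=2),"w1.png")
cm=cam("wrist",st)
for t,z in(("cup",.069),("nose",.0425)):
    for r in trace("wrist",t)[:1]: print(t,r["p"],r["location"],px2w(cm,r["location"],z))
E
```

```text
[ 0.57085624 -0.10573022  0.14910626] [-1.93699768e-03  9.03347216e-02  9.95909448e-01  5.07346621e-04]
cup 0.67 [320.1, 210.5] [[ 0.56951773 -0.10381009  0.069     ]]
```

View pics/w1.png

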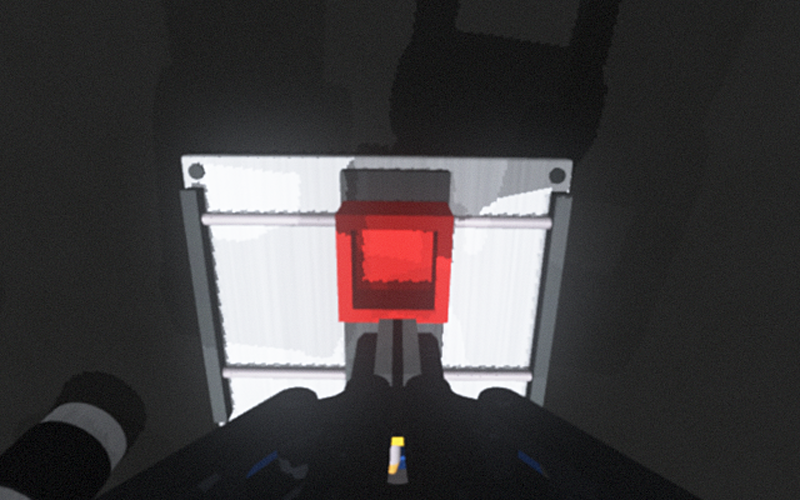

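The wrist camera sits on the robot side and looks past the fingers. The cup shows at about (316,210), but the gripper body hides the plate. I'll turn the tool 90° to see the plate's near face from the side.

play_rows([
  [-0.003, -0.009, 0],
  [-0.003, -0.009, 0],
  [-0.003, -0.009, 0],
  [-0.003, -0.009, 0],
  [-0.003, -0.009, 0],
  [-0.003, -0.009, 0],
  [-0.003, -0.009, 0],
  [-0.003, -0.009, 0],
], turn=[-10, -10, -10, -10, -10, -10, -10, -10])

```text
time: 3.78
tool_pos: [0.5472, -0.1816, 0.1528]
tool_rot: [0.001, 0.713, 0.701, 0.0]
contact_force: [-0.1, -0.1, -0.9]
gripper_width: -0.0
grasp_force: 0.0
```

play_rows([
  [0, 0, 0],
  [0, 0, 0],
], turn=[-10, 0])

```text
time: 4.03
tool_pos: [0.5473, -0.1811, 0.1526]
tool_rot: [0.001, 0.769, 0.639, 0.0]
contact_force: [0.7, 0.3, 1.3]
gripper_width: 0.001
grasp_force: 0.0
```

```bash
python3 - <<'E'
from h import *
st=state();im=grab_frame("wrist");print(st["time"],st["tool_pos"],st["tool_rot"])
cm=cam("wrist",st)
np.savez("w2.npz",im=im,K=cm[0],D=cm[1],o=cm[2],A=cm[3])
# expected slot pixel
a=np.radians(-10.63);x=np.array([np.cos(a),np.sin(a)]);y=np.array([-x[1],x[0]]);o=np.array([.648,-.138])
for t in(-.016,0,.016): print(w2px(cm,np.r_[o+.095*x+t*y,.0425]))
save(cv2.resize(im,(800,500),interpolation=2),"w2.png")
E
```

```text
4.025 [ 0.54733507 -0.18111553  0.15256875] [9.46127039e-04 7.69096149e-01 6.39132311e-01 3.28599424e-04]
[[570.41189881 140.26502437]]
[[575.04752254 118.20227642]]
[[579.73272615  95.37225685]]
```

View pics/w2.png

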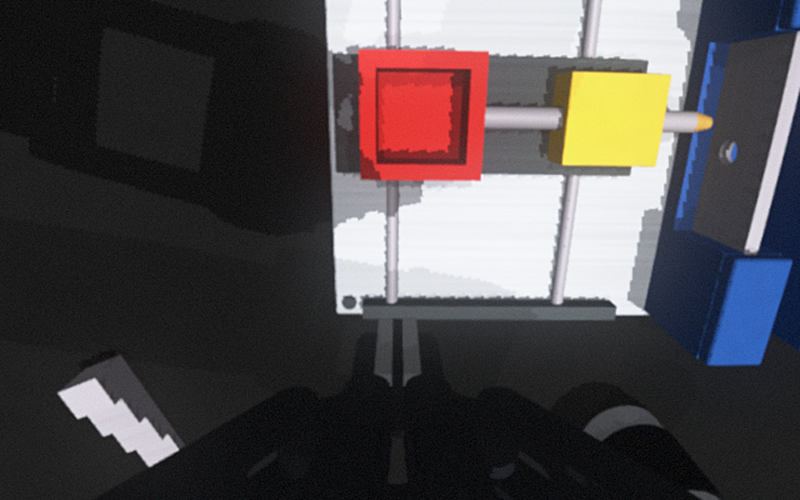

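The plate's eyelet is clear at (583,122) in full-picture pixels. The nose tip is at about (569,98), and the cup's mouth is centred near (338,93).

```bash
python3 - <<'E'
from h import *
d=np.load("w2.npz");cm=(d["K"],d["D"],d["o"],d["A"])
f=lambda p,z:px2w(cm,np.array(p)*.8,z)[:,:2]
base=f([(336,314),(327,0)],.012);rail=f([(363,303),(613,303)],.02)
c=f([(360,50),(489,51),(483,180),(360,179)],.069)
inn=f([(376,68),(470,69),(466,163),(376,163)],.069)
nose=f([(712,122)],.0425);hole=f([(728,151.5)],.0425)
ye=f([(572,70),(671,73),(657,167),(563,165)],.056)
for k,v in dict(base=base,c=c,inn=inn,ye=ye).items(): 
    e=[np.degrees(np.arctan2(*(v[(i+1)%len(v)]-v[i])[::-1])) for i in range(len(v))]
    print(k,v.mean(0).round(4),np.round(e,1),[round(float(np.linalg.norm(v[(i+1)%len(v)]-v[i])),4) for i in range(len(v))])
a=np.radians(-10.63);x=np.array([np.cos(a),np.sin(a)]);y=np.array([-x[1],x[0]]);o=np.array([.648,-.138])
for k,v in dict(cup=c.mean(0),inn=inn.mean(0),ye=ye.mean(0),nose=nose[0],hole=hole[0]).items(): print(k,v.round(4),((v-o)@x).round(4),((v-o)@y).round(4))
E
```

```text
base [ 0.513  -0.1337] [  78.6 -101.4] [0.2008, 0.2008]
c [ 0.5736 -0.1084] [-10.8 -99.9 169.   78.1] [0.0615, 0.0618, 0.0636, 0.0616]
inn [ 0.5731 -0.1082] [ -11.  -100.4  169.5   78.7] [0.0453, 0.045, 0.046, 0.0454]
ye [ 0.6752 -0.1282] [-11.  -99.5 168.8  80.2] [0.0525, 0.0487, 0.0528, 0.0485]
cup [ 0.5736 -0.1084] -0.0786 0.0153
inn [ 0.5731 -0.1082] -0.0791 0.0155
ye [ 0.6752 -0.1282] 0.0249 0.0147
nose [ 0.7369 -0.1401] 0.0877 0.0143
hole [ 0.747  -0.1586] 0.1011 -0.002
```

play_rows([
  [0.0064, 0.0182, 0],
  [0.0064, 0.0182, 0],
  [0.0064, 0.0182, 0],
  [0.0065, 0.0182, 0],
  [0, 0, -0.03],
  [0, 0, -0.03],
  [0, 0, 0],
  [0, 0, 0],
], turn=[0, 0, 0, 0, 0, 0, 0, 0])

```text
time: 5.08
tool_pos: [0.5739, -0.1067, 0.0924]
tool_rot: [0.001, 0.769, 0.639, 0.0]
contact_force: [-0.7, -0.9, 0.8]
gripper_width: -0.0
grasp_force: 0.0
```

```bash
python3 - <<'E'
from h import *
st=state();im=grab_frame("wrist");print(st["time"],st["tool_pos"],st["contact_force"])
save(im,"w3.png")
E
```

```text
5.075 [ 0.57390106 -0.10669665  0.09240385] [-0.7389232  -0.89088512  0.78921746]
```

View pics/w3.png

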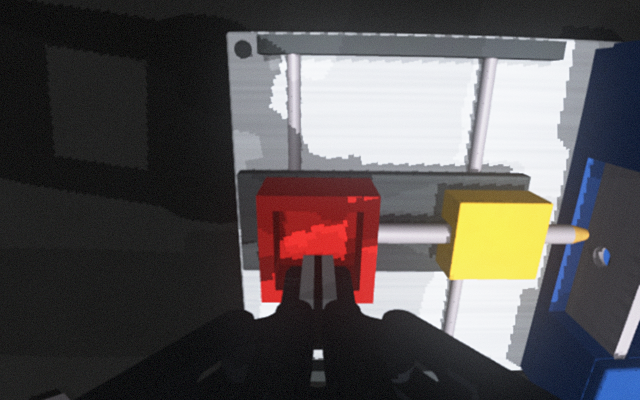

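From 92 mm height, the closed tips (column 317) sit over the cup's mouth. The nose at (588,235) and the eyelet at (602,256) are still visible. Now I descend.

play_rows([
  [0, 0, -0.015],
  [0, 0, -0.015],
  [0, 0, -0.012],
  [0, 0, 0],
  [0, 0, 0],
], turn=[0, 0, 0, 0, 0])

```text
time: 5.75
tool_pos: [0.5732, -0.107, 0.0493]
tool_rot: [0.0, 0.769, 0.639, 0.0]
contact_force: [-0.2, -0.0, 0.7]
gripper_width: 0.004
grasp_force: 0.0
```

play_rows([
  [-0.0008, -0.004, 0],
  [-0.0008, -0.004, 0],
  [0, 0, 0],
], turn=[0, 0, 0])

```text
time: 6.12
tool_pos: [0.5716, -0.1154, 0.0497]
tool_rot: [0.0, 0.769, 0.639, 0.0]
contact_force: [-0.3, -0.4, 0.7]
gripper_width: 0.005
grasp_force: 0.0
```

play_rows([
  [-0.0004, -0.002, 0],
  [0, 0, 0],
], turn=[0, 0])

```text
time: 6.38
tool_pos: [0.5711, -0.1171, 0.0493]
tool_rot: [0.0, 0.769, 0.639, 0.0]
contact_force: [-0.4, 0.5, 0.8]
gripper_width: 0.005
grasp_force: 0.0
```

play_rows([
  [-0.0004, -0.002, 0],
  [0, 0, 0],
], turn=[0, 0])

```text
time: 6.62
tool_pos: [0.5707, -0.119, 0.0493]
tool_rot: [-0.0, 0.769, 0.639, -0.0]
contact_force: [-0.3, 0.0, 0.4]
gripper_width: 0.001
grasp_force: 0.0
```

play_rows([
  [-0.0005, -0.0025, 0],
  [-0.0005, -0.0025, 0],
  [-0.0005, -0.0025, 0],
  [-0.0005, -0.0025, 0],
  [-0.0005, -0.0025, 0],
  [0, 0, 0],
], turn=[0, 0, 0, 0, 0, 0])

```text
time: 7.38
tool_pos: [0.5681, -0.1319, 0.0493]
tool_rot: [0.0, 0.769, 0.639, -0.0]
contact_force: [0.6, 0.8, -0.7]
gripper_width: 0.0
grasp_force: 0.2
```

```bash
python3 - <<'E'
from h import *
st=state();im=grab_frame("wrist");print(st["time"],st["tool_pos"],st["contact_force"])
save(im,"w4.png")
E
```

```text
7.375 [ 0.56811258 -0.13191988  0.04927172] [ 0.60629099  0.80090254 -0.72642773]
```

View pics/w4.png

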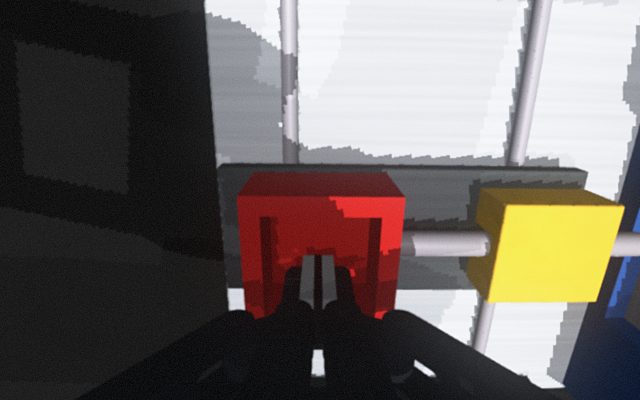

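The nose is out of frame at this height. The cup's +y rim edge lies at row 197 and the housing top is centred near (554,253), so I can measure how far the carriage has gone.

```bash
python3 - <<'E'
from h import *
cm=cam("wrist")
c=px2w(cm,[(238,197),(405,197)],.069)[:,:2];ye=px2w(cm,[(506,204),(624,206),(597,302),(488,302)],.056)[:,:2]
a=np.radians(-11);x=np.array([np.cos(a),np.sin(a)]);y=np.array([-x[1],x[0]])
cc=c.mean(0)-.031*y; t=state()["tool_pos"][:2]
print(cc,ye.mean(0),"cup moved",(cc-[.5733,-.1083])@y,"ye moved",(ye.mean(0)-[.6752,-.1282])@y,"tcp off cup",(t-cc)@x,(t-cc)@y)
E
```

```text
[ 0.57083868 -0.12096019] [ 0.67274777 -0.14043751] cup moved -0.012897227572708033 ye moved -0.012480575612571007 tcp off cup -0.0006044103532804121 -0.01126229021255942
```

play_rows([
  [-0.0004, -0.0018, 0],
  [-0.0003, -0.0017, 0],
  [0, 0, 0],
  [0.0004, 0.002, 0],
  [0, 0, 0.02],
  [0, 0, 0.023],
  [0, 0, 0],
], turn=[0, 0, 0, 0, 0, 0, 0])

```text
time: 8.3
tool_pos: [0.5701, -0.1339, 0.0961]
tool_rot: [0.003, 0.769, 0.639, 0.002]
contact_force: [-0.3, 0.6, -0.5]
gripper_width: -0.002
grasp_force: 0.0
```

```bash
python3 - <<'E'
from h import *
st=state();im=grab_frame("wrist");print(st["time"],st["tool_pos"],st["contact_force"])
np.savez("w5.npz",p=st["tool_pos"],q=st["tool_rot"])
save(cv2.resize(im[150:310,440:640],(800,640)[:2] and (750,600),interpolation=2),"w5.png")
E
```

```text
8.3 [ 0.57013266 -0.13388707  0.09614735] [-0.25939439  0.57665522 -0.4583292 ]
```

View pics/w5.png

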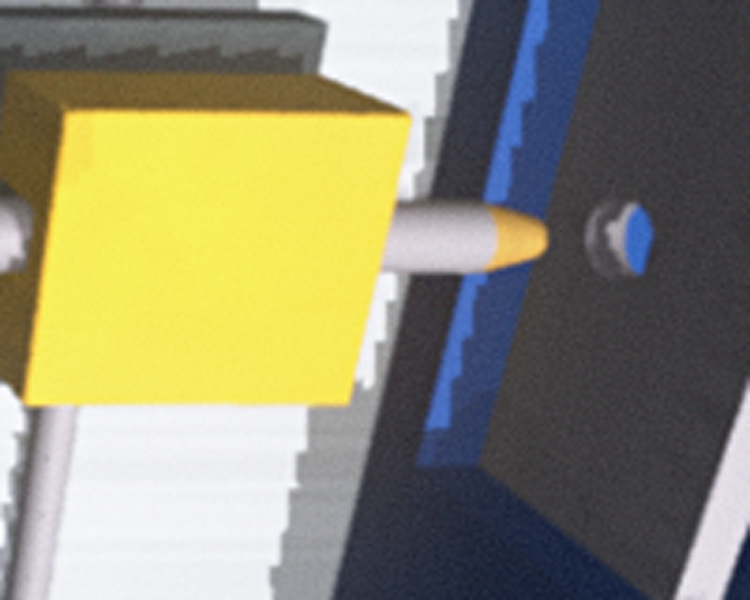

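The nose tip (546,240 in the crop) points straight at the eyelet (centre about 618,239). Now I check the remaining lateral offset.

```bash
python3 - <<'E'
from h import *
d=np.load("w5.npz");cm=cam("wrist",dict(tool_pos=d["p"],tool_rot=d["q"]))
p=px2w(cm,np.array([(546,240),(618,239),(495,238)])/3.75+[440,150],.0425)[:,:2]
a=np.radians(-11);x=np.array([np.cos(a),np.sin(a)]);y=np.array([-x[1],x[0]])
print(p,(p[1]-p[0])@x,(p[1]-p[0])@y,(p[0]-p[2])@x,(p[0]-p[2])@y)
E
```

```text
[[ 0.7343907  -0.15676382]
 [ 0.74694168 -0.15897575]
 [ 0.72558548 -0.15473029]] 0.012742438212805548 0.0002235542920413444 0.009031463295801923 -0.0003160562398716733
```

play_rows([
  [0.0016, 0.0085, 0],
  [0, 0, 0],
  [0, 0, -0.02],
  [0, 0, -0.026],
  [0, 0, 0],
], turn=[0, 0, 0, 0, 0])

```text
time: 8.98
tool_pos: [0.5666, -0.1235, 0.0421]
tool_rot: [-0.003, 0.769, 0.639, -0.002]
contact_force: [-0.4, -0.4, 0.6]
gripper_width: 0.002
grasp_force: 0.0
```

play_rows([
  [0.0039, -0.0008, 0],
  [0.0039, -0.0008, 0],
  [0.0029, -0.0006, 0],
  [0.0029, -0.0006, 0],
  [0, 0, 0],
], turn=[0, 0, 0, 0, 0])

```text
time: 9.6
tool_pos: [0.5836, -0.1274, 0.0466]
tool_rot: [0.0, 0.769, 0.639, 0.0]
contact_force: [-1.2, -0.0, -0.5]
gripper_width: -0.005
grasp_force: 0.0
```

play_rows([
  [0.002, -0.0004, 0],
  [0.002, -0.0004, 0],
  [0.002, -0.0004, 0],
  [0, 0, 0],
], turn=[0, 0, 0, 0])

```text
time: 10.1
tool_pos: [0.5894, -0.1285, 0.0463]
tool_rot: [0.0, 0.769, 0.639, 0.0]
contact_force: [-0.1, 0.6, 0.3]
gripper_width: -0.001
grasp_force: 0.2
```

play_rows([
  [0.0015, -0.0003, 0],
  [0.0015, -0.0003, 0],
  [0.0015, -0.0003, 0],
  [0.0015, -0.0003, 0],
  [0, 0, 0],
], turn=[0, 0, 0, 0, 0])

```text
time: 10.72
tool_pos: [0.5953, -0.1297, 0.0462]
tool_rot: [0.0, 0.769, 0.639, 0.0]
contact_force: [-0.2, 0.7, -0.2]
gripper_width: -0.002
grasp_force: 0.3
```

play_rows([
  [0.0015, -0.0003, 0],
  [0.0015, -0.0003, 0],
  [0, 0, 0],
], turn=[0, 0, 0])

```text
time: 11.1
tool_pos: [0.5983, -0.1303, 0.0463]
tool_rot: [0.0, 0.769, 0.639, 0.0]
contact_force: [-0.9, 0.8, -0.5]
gripper_width: -0.003
grasp_force: 0.4
```

play_rows([
  [0.0015, -0.0003, 0],
  [0.0015, -0.0003, 0],
  [0, 0, 0],
], turn=[0, 0, 0])

```text
time: 11.48
tool_pos: [0.6013, -0.1309, 0.0463]
tool_rot: [0.0, 0.769, 0.639, 0.0]
contact_force: [-0.2, 1.3, -0.5]
gripper_width: -0.001
grasp_force: 0.4
```

play_rows([
  [0.0015, -0.0003, 0],
  [0.0015, -0.0003, 0],
  [0, 0, 0],
], turn=[0, 0, 0])

```text
time: 11.85
tool_pos: [0.6043, -0.1315, 0.0463]
tool_rot: [0.0, 0.769, 0.639, 0.0]
contact_force: [-0.6, 0.7, -0.8]
gripper_width: -0.002
grasp_force: 0.4
```

play_rows([
  [0.0015, -0.0003, 0],
  [0.0015, -0.0003, 0],
  [0, 0, 0],
], turn=[0, 0, 0])

```text
time: 12.22
tool_pos: [0.6073, -0.1321, 0.0463]
tool_rot: [0.0, 0.769, 0.639, 0.0]
contact_force: [0.3, 1.4, 0.1]
gripper_width: -0.0
grasp_force: 0.4
```

```bash
python3 - <<'E'
from h import *
st=state();im=grab_frame("wrist");print(st["time"],st["tool_pos"],st["contact_force"])
save(im,"w6.png")
E
```

```text
12.225 [ 0.60726884 -0.13210609  0.0462889 ] [0.33363907 1.40245041 0.12522787]
```

View pics/w6.png

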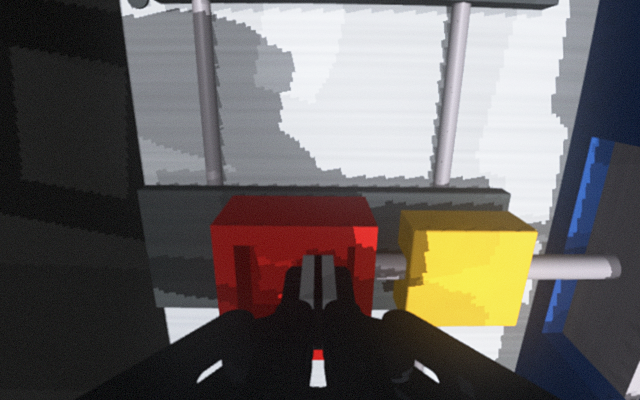

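The shaft's white part now reaches the plate at about (615,267), so the brass taper is inside the eyelet. The cup (edge at column 378) still stands off the housing (column 412), so I keep pushing gently.

play_rows([
  [0.002, -0.0004, 0],
  [0.002, -0.0004, 0],
  [0.002, -0.0004, 0],
  [0.002, -0.0004, 0],
  [0, 0, 0],
], turn=[0, 0, 0, 0, 0])

```text
time: 12.9
tool_pos: [0.6154, -0.1338, 0.0464]
tool_rot: [0.0, 0.769, 0.639, 0.0]
contact_force: [0.2, 1.2, -0.3]
gripper_width: 0.002
grasp_force: 0.2
```

```bash
python3 - <<'E'
from h import *
st=state();im=grab_frame("wrist");cm=cam("wrist",st);t=st["tool_pos"][:2]
x=np.array([.9816,-.1908])
h=cv2.cvtColor(im,cv2.COLOR_RGB2HSV)
red=((h[...,0]<6)|(h[...,0]>174))&(h[...,1]>150)&(h[...,2]>100);yel=(abs(h[...,0].astype(int)-27)<5)&(h[...,1]>150)&(h[...,2]>120)
for n,m,z in(("r",red,.069),("y",yel,.056)):
    for r in (235,245,255):
        c=np.where(m[r])[0]
        if len(c): print(n,r,c.min(),c.max(),((px2w(cm,[(c.min(),r),(c.max(),r)],z)[:,:2]-t)@x).round(4))
E
```

```text
r 235 212 377 [-0.0404  0.0215]
r 245 213 376 [-0.0404  0.0214]
r 255 214 375 [-0.0404  0.0213]
y 235 426 517 [0.0445 0.0833]
y 245 428 514 [0.0458 0.0829]
y 255 424 513 [0.0446 0.0834]
```

play_rows([
  [0.002, -0.0004, 0],
  [0.002, -0.0004, 0],
  [0.0015, -0.0003, 0],
  [0.001, -0.0002, 0],
  [0, 0, 0],
], turn=[0, 0, 0, 0, 0])

```text
time: 13.58
tool_pos: [0.6218, -0.1351, 0.0463]
tool_rot: [0.0, 0.769, 0.639, 0.0]
contact_force: [-0.6, -0.1, 0.0]
gripper_width: -0.003
grasp_force: 0.4
```

play_rows([
  [0.001, -0.0002, 0],
  [0, 0, 0],
], turn=[0, 0])

```text
time: 13.82
tool_pos: [0.6227, -0.1352, 0.0464]
tool_rot: [0.0, 0.769, 0.639, 0.0]
contact_force: [-1.1, 0.8, 1.0]
gripper_width: 0.0
grasp_force: 0.5
```

play_rows([
  [0.001, -0.0002, 0],
  [0, 0, 0],
], turn=[0, 0])

```text
time: 14.08
tool_pos: [0.6237, -0.1354, 0.0463]
tool_rot: [0.0, 0.769, 0.639, 0.0]
contact_force: [-1.3, -0.0, 0.8]
gripper_width: -0.0
grasp_force: 0.6
```

play_rows([
  [0.001, -0.0002, 0],
  [0, 0, 0],
], turn=[0, 0])

```text
time: 14.32
tool_pos: [0.6245, -0.1356, 0.0463]
tool_rot: [-0.0, 0.769, 0.639, -0.0]
contact_force: [-1.8, 0.0, 1.4]
gripper_width: -0.001
grasp_force: 1.1
```

play_rows([
  [0.001, -0.0002, 0],
  [0, 0, 0],
], turn=[0, 0])

```text
time: 14.58
tool_pos: [0.6246, -0.1356, 0.0463]
tool_rot: [-0.001, 0.769, 0.639, -0.001]
contact_force: [-6.3, 0.1, 5.7]
gripper_width: 0.002
grasp_force: 3.2
```

play_rows([
  [0.001, -0.0002, 0],
  [0, 0, 0],
], turn=[0, 0])

```text
time: 14.82
tool_pos: [0.6246, -0.1356, 0.0463]
tool_rot: [-0.002, 0.769, 0.639, -0.002]
contact_force: [-10.8, 2.5, 7.7]
gripper_width: 0.001
grasp_force: 5.2
```

```bash
python3 - <<'E'
from h import *
st=state();im=grab_frame("wrist");print(st["tool_pos"],st["contact_force"])
save(im,"w7.png")
E
```

```text
[ 0.62463401 -0.13558936  0.04630882] [-10.7921363    2.48618507   7.73756974]
```

View pics/w7.png

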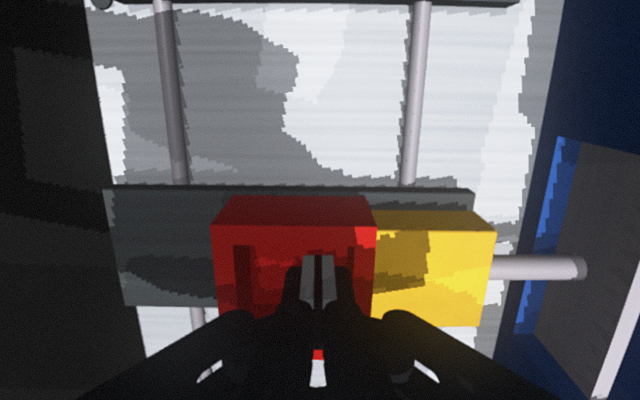

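The cup is firmly against the housing (edges meet at column 376), the stop force rose to 11 N, and the shaft passes through the plate at (585,268). Now I release and lift.

play_rows([
  [-0.003, 0.0006, 0],
  [-0.004, 0.0008, 0],
  [-0.003, 0.0006, 0],
  [0, 0, 0],
  [0, 0, 0.03],
  [0, 0, 0.04],
  [0, 0, 0.04],
  [0, 0, 0],
], turn=[0, 0, 0, 0, 0, 0, 0, 0])

```text
time: 15.88
tool_pos: [0.6195, -0.1349, 0.1616]
tool_rot: [0.004, 0.769, 0.639, 0.002]
contact_force: [0.6, -0.6, 0.1]
gripper_width: 0.002
grasp_force: 0.0
```

```bash
python3 - <<'E'
from h import *
st=state();im=grab_frame("wrist");print(st["time"],st["tool_pos"],st["contact_force"])
save(im,"w8.png")
E
```

```text
15.875 [ 0.61947671 -0.1349055   0.16159859] [ 0.62660484 -0.55706686  0.07463198]
```

View pics/w8.png

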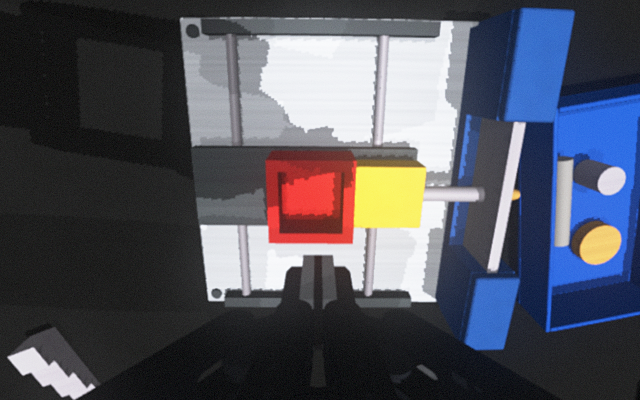

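The cup is flush with the housing at column 355. The brass nose sticks out behind the plate at (517,195), and the arm is clear of everything.

```bash
python3 -c "
from plant import *
print(job_done())"
```

```text
the job is handed in; nothing more can be done
None
```

The bolt is through the plate's eyelet and fully home, with the red cup against the yellow housing. The arm is released and clear, and the job was handed in at about 16 s; no verdict was returned.

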